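# Take the clip-on handle off a pan before it goes in the toaster oven

## Task

The pan is about to go into the toaster oven, so its clip-on handle has to come off: hold in the release button on the side of the handle while you draw the handle straight up off the pan's bracket, then lay the handle flat on the cork mat and let go; set it down, do not drop it. Leave the pan standing where it is, and do not disturb the other things on the counter.

Things in the scene. Friction and masses are not known exactly. Their poses are not given: they have to be found in the camera images.
- handle_head (a point): Grip point in the head (pan end) of the pan's black clip-on handle (178 mm long, 0.2 kg), on its centre plane, level with the button. The head is 34 mm wide (y), 38 mm tall; the point is 20 mm above its underside, 21 mm from the bar, 38 mm from the pan's wall, 42 mm above the counter when clipped on (it sags 2 degrees there). x: along the handle towards the pan; y: across it, to the button's side; z: up
- handle_mid (a point): Centre of the same handle, half-way along it: 53 mm from handle_head towards the free end, 22 mm above the plane of the head's underside; same axes. The bar is 26 mm wide and 27 mm tall, its underside 9 mm higher than the head's
- button_side (a point): Where the button's axis meets the side of the head: 17 mm from handle_head along +y; same axes. The grey round push button, 18 mm across, stands 6 mm proud of this side only (the other side is plain); pushed in along -y it is flush
- release (a joint): Travel of the release button in m: 0 out, 0.006 pushed in flush. A spring holds it out (4 N to start it, 10 N flush). Out, a catch locks the handle to the pan; from about 0.005 the catch is clear and the handle slides up freely. Let go, it springs out
- pan: Round steel pan, 210 mm across, 60 mm tall, 1.2 kg, loose on the counter; origin at the centre of its underside, z up; the handle points along its -x, handle_head 143 mm from its axis. On that side a vertical T-shaped steel bracket, open at the top, is welded to the wall; the handle's head hooks over it from above and must rise 32 mm straight up to be clear
- mat: Flat cork mat, fixed on the counter, 220 x 170 mm (its x, y), 10 mm thick; origin at the centre of its underside
- handle: The clip-on handle itself; origin 20 mm below handle_head (plane of the head's underside), same axes
- jar: glass spice jar with a steel lid, 44 mm across, 100 mm tall, standing among the task's things; origin at the centre of its underside
- bowl: terracotta-coloured ceramic bowl, 144 mm across the rim, 65 mm tall; origin at the centre of its underside
- mug: white ceramic mug, 82 mm across plus its ear, 95 mm tall; origin at the centre of its underside
- mill: dark wooden pepper mill, 56 mm across, 152 mm tall; origin at the centre of its underside
- brushes: stainless steel pastry brush holder (90 mm across, 130 mm tall) with three brushes standing in it, about 230 mm tall in all; origin at the centre of its underside

How it is judged (in metres and radians):
On the way:
1. With the release button held in, the handle has been drawn up off the bracket (at least 36 mm up) while the pan stands level (value of joint release above 0.003 m and z of handle_head in the frame of pan above 0.078 m and angle between pan's own z axis and vertical below 0.1 rad), for 0.1 s.
At the end, for the whole second after the job is handed in: The handle lies flat (within 0.2 rad), released and at rest on the cork mat, its centre within 100 mm (mat x) and 75 mm (mat y) of the mat's centre and 15 to 45 mm above the counter; the pan stands level within 40 mm, and everything else within 30 mm, of where it was (x of handle_mid in the frame of mat between -0.1 and 0.1 m and y of handle_mid in the frame of mat between -0.075 and 0.075 m and z of handle_mid in the frame of mat between 0.015 and 0.045 m and angle between handle_mid's own x axis and vertical between 1.37 and 1.77 rad and distance of pan from where it was at the start of the episode below 0.04 m and angle between pan's own z axis and vertical below 0.1 rad and distance of each of jar, bowl, mug, mill, brushes from where it was at the start of the episode below 0.03 m and linear speed of handle below 0.02 m/s); the robot touches nothing.
It fails at once if the pan is tipped by more than 0.15 rad, or lifted or moved by more than 40 mm (angle between pan's own z axis and vertical above 0.15 rad or distance of pan from where it was at the start of the episode above 0.04 m).
It fails at once if the handle is dropped: falls faster than 0.7 m/s with the gripper not touching it (linear speed of handle above 0.7 m/s and contact force between the fingers and handle below 0.05 N).
It fails at once if one of the other things on the counter is moved by more than 30 mm or tipped by more than 0.3 rad (distance of any of jar, bowl, mug, mill, brushes from where it was at the start of the episode above 0.03 m or angle between any of jar, bowl, mug, mill, brushes's own z axis and vertical above 0.3 rad).
It also fails if it takes over 40 s, if anything falls off the work surface, if the arm or the gripper's body presses on something with over 40 N, if the wrist force passes 120 N, or if a joint passes its speed limit or range.

## Robot

A 6-joint arm with a two-finger parallel gripper is mounted at the origin on the work surface. World frame = base frame: x ahead of the robot, y to its left, z up, the work surface at z = 0. Lengths are in m, angles in degrees, forces in N, time in s.
With the tool pointing down it reaches from about 0.4 to 0.825 m from the base axis. Payload 7 kg.
Tool frame: the origin (TCP) lies where the fingers leave the gripper's body, on its centre line; the fingertips stand 66 mm ahead of it and the grasp point (between the pads) lies 47 mm ahead of it; z points along the fingers, y is the direction in which the jaws open and shut (so a half turn about z gives the same grasp; the last joint's range is limited). The gripper opens to 88 mm and grips with 3 to 60 N. Pads are 19 mm wide; open, the fingers measure 130 mm over their backs; the gripper's body (78 mm by 193 mm) begins 47 mm behind the grasp point.
Start: joints at [86.752, 20.546, 0.682, 0, -70.136, -16.507], TCP at [0.228, 0.635, 0.292] pointing down, gripper open.
Joint ranges: [-176.03, 176.03], [-82.01, 121.73], [-58.28, 71.71], [-173.87, 95.51], [-174.79, -0.11], [-173.66, 173.66]. Speed limits (degrees/s): [136.94, 136.94, 172.46, 180, 180, 180].

## Interface

Orientations are given as [roll, pitch, yaw] about the fixed x, y, z axes, in that order (R = Rz(yaw) Ry(pitch) Rx(roll)).
In Python, from plant import get_obs, snapshot, close_job gives the robot as it stands.
- The arm moves only by the tool play_rows, never from a script. Its argument "series" is a list of rows, each a list of 5 numbers: the opening in per cent of the stroke, from 0 (shut) to 100 (fully open), then the shift along the tool's x, y, z in m, then the turn about the tool's z in degrees. In form: [[jaw, dx, dy, dz, spin], ...]. A call has 1 to 10 rows; each row is the pose to reach, as a shift and turn from the pose commanded when the call began, along the tool's axes at that moment; what a row does not reach only later rows make up. A row lasts 1/10 s, in which the tool goes at most 50 mm and 8.59 degrees, less where a joint would pass 70% of its speed; a pose out of reach is approached as far as the arm can. A call with a gripper value outside its range is refused whole. The fingers move at their own pace and stop on an object; the grip force is fixed at half the most. Time passes only in rows, so rows that repeat a pose let the fingers close. It gives the time, the measured TCP pose, the force and the opening at its end, in the units of the state.
- get_obs(): the state, without advancing time (a new reading comes with each control period).
- snapshot(name): name is "scene" or "top"; returns a dict with "frame" (400x640x3 uint8, red, green, blue), "z_map" (400x640 float32, m along the optical axis (not along the pixel's ray), 0 where there is no reading), "mtx" (3x3 intrinsics, pixels), "D" ([k1, k2, p1, p2, k3] as OpenCV has them; the pictures are not rectified), "camera_from_world" (4x4, takes a point from world to camera coordinates). Camera axes: x right, y up, looking along -z (the intrinsics and any distortion apply to the point x, -y, -z); pixel columns grow to the right and rows downward; lengths in m; the calibration is good to about 2 mm. A picture is of the moment at which its call begins.
- close_job(): hands the job in, once; it reports no verdict.
The state is a dict: "clock": time; "joint_pos": joint angles; "qvel": joint speeds; "tau": joint torques, N m; "tool_pos": TCP position; "orientation": TCP orientation; "force": force on the tool from outside, world axes, zero at the start; "moment": the same for the moment, N m; "opening": finger opening in m.
Only numpy, scipy, OpenCV 4.12 (cv2) and the standard library are available. Lean on these libraries where they do the work, as an engineer would, in place of code of your own. Each camera call takes 0.05 s, during which the arm holds its last target.

## Working session

There is one attempt and no reset: what is moved stays moved. The work goes in short steps, Python scripts to look and compute and a tool call to move; the robot and the scene stay as the last step left them, time stands still between calls to the robot, and variables do not carry over. Pictures are saved under pics/ and viewed, and the job is handed in when it is done.

Besides the shell and the picture viewer there is one more tool, called after ">>>" as name([rows], argument=value, ...), one row to a line, values as JSON. play_rows: Moves the arm, as the interface text tells. Its arguments: {"type":"object","properties":{"series":{"type":"array"}},"required":["series"]}

```bash
ls; mkdir -p pics; python3 - <<'E'
from plant import get_obs, snapshot
import cv2,numpy as np,pickle
o=get_obs();print(o)
for n in("scene","top"):
    s=snapshot(n);pickle.dump(s,open(n+"0.pkl","wb"))
    cv2.imwrite(f"pics/{n}0.png",s["frame"][:,:,::-1]);print(s["mtx"],s["D"],s["camera_from_world"])
E
```

```text
pics
{'clock': 0.0, 'joint_pos': array([ 8.67530008e+01,  2.05926131e+01,  6.33054704e-01, -2.07458874e-02,
       -7.01347852e+01, -1.65083791e+01]), 'qvel': array([ 0.07203682, -0.01841397, -0.03023716,  0.02192482,  0.11510543,
       -0.03971419]), 'tau': array([-8.50701781e-04, -5.82715201e+01,  2.93045032e+01,  6.99696243e+00,
        6.78741460e-03, -1.82759322e-04]), 'tool_pos': array([0.22802152, 0.63491449, 0.29120186]), 'orientation': array([ 1.79904003e+02, -8.11264067e-03, -1.97624372e+01]), 'force': array([-0.04935814, -0.35764618,  0.48788871]), 'moment': array([0.00104764, 0.00926869, 0.00619392]), 'opening': 0.0874634318235583}
[[390.99844617   0.         327.65161789]
 [  0.         390.99844617 195.55865912]
 [  0.           0.           1.        ]] [0.01573262 0.         0.         0.         0.        ] [[-0.31111423  0.95015164  0.02048896  0.16263287]
 [-0.68466404 -0.23903171  0.68854847  0.38126795]
 [ 0.65912297  0.20018918  0.72490083 -1.4918377 ]
 [ 0.          0.          0.          1.        ]]
[[424.27883249   0.         321.86684646]
 [  0.         424.27883249 199.42015982]
 [  0.           0.           1.        ]] [-0.03954462  0.          0.          0.          0.        ] [[ 0.00851303 -0.99956097 -0.02837955  0.02761123]
 [ 0.992882    0.00507767  0.11899393 -0.6028671 ]
 [-0.11879759 -0.02919054  0.99248932 -1.31541306]
 [ 0.          0.          0.          1.        ]]
```

View pics/scene0.png

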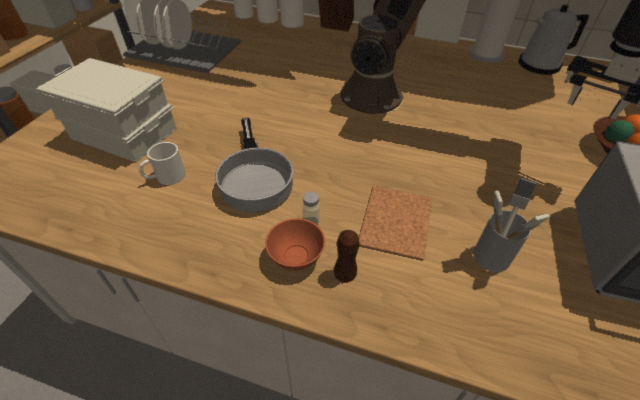

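View pics/top0.png

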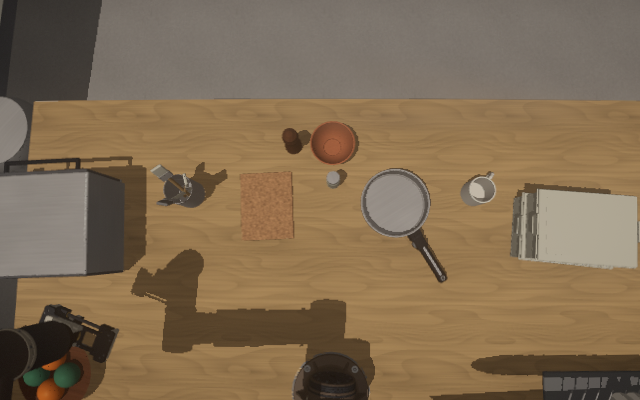

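The top view has the pan at about (396,202), its handle running to the lower right and ending at about (442,277), and the mat at (267,206). The jar is at (334,179). The gripper is at lower left, clear of everything.

```bash
cat > h.py <<'E'
import cv2,numpy as np,pickle
def w(s,u,v,z=None,plane=None):
    "world point of pixel; depth from z_map or intersect plane z=plane"
    p=cv2.undistortPoints(np.array([[[u,v]]],float),s["mtx"],np.array(s["D"]))[0,0]
    T=np.linalg.inv(s["camera_from_world"])
    d=np.array([p[0],-p[1],-1.])
    if plane is None:
        if z is None: z=s["z_map"][int(round(v)),int(round(u))]
        return T[:3,:3]@(d*z)+T[:3,3]
    r=T[:3,:3]@d; return T[:3,3]+r*(plane-T[2,3])/r[2]
def pr(s,P):
    c=np.c_[P,np.ones(len(P))]@s["camera_from_world"].T
    c=c[:,:3]*[1,-1,-1]
    return cv2.projectPoints(c,np.zeros(3),np.zeros(3),s["mtx"],np.array(s["D"]))[0][:,0]
def cloud(s):
    H,W=s["z_map"].shape
    u,v=np.meshgrid(np.arange(W),np.arange(H))
    p=cv2.undistortPoints(np.stack([u,v],-1).reshape(-1,1,2).astype(float),s["mtx"],np.array(s["D"]))[:,0]
    z=s["z_map"].reshape(-1,1)
    c=np.c_[p[:,:1]*z,-p[:,1:]*z,-z]
    T=np.linalg.inv(s["camera_from_world"])
    return (c@T[:3,:3].T+T[:3,3]).reshape(H,W,3)
def crop(s,x0,x1,y0,y1,k,name):
    im=s["frame"][y0:y1,x0:x1,::-1]
    cv2.imwrite(name,cv2.resize(im,None,fx=k,fy=k,interpolation=cv2.INTER_CUBIC))
E
python3 - <<'E'
from h import *
t=pickle.load(open("top0.pkl","rb"));s=pickle.load(open("scene0.pkl","rb"))
crop(t,390,460,220,290,8,"pics/t_h.png");crop(s,205,305,110,215,7,"pics/s_h.png")
for n,u,v in[("table",300,270),("mat",267,206),("pan floor",396,202),("jar top",333,178),("mug",482,190),("mill",291,138)]:print(n,w(t,u,v).round(4))
for n,u,v in[("table",200,250),("mat",396,220),("jar top",311,198)]:print(n,w(s,u,v).round(4))
C=cloud(t); 
# rim of pan: pts z in .05-.07
m=(C[...,2]>.052)&(C[...,2]<.068);m[:, :355]=0;m[:,440:]=0;m[:160]=0;m[240:]=0
P=C[m][:,:2];print(len(P))
from scipy.optimize import least_squares
f=least_squares(lambda p:np.hypot(P[:,0]-p[0],P[:,1]-p[1])-p[2],[.55,-.2,.1],loss="soft_l1",f_scale=.003);print(f.x,P.min(0),P.max(0))
E
```

```text
table [0.3782 0.1008 0.0054]
mat [0.5833 0.2111 0.0102]
pan floor [ 0.5994 -0.2084  0.0031]
jar top [ 0.6609 -0.0036  0.1012]
mug [ 0.6398 -0.4878  0.006 ]
mill [0.7728 0.1219 0.1497]
table [ 0.8376 -0.2359 -0.0023]
mat [0.5873 0.2149 0.0092]
jar top [6.651e-01 5.000e-04 9.890e-02]
612
[ 0.58958466 -0.19676273  0.10525478] [ 0.47838706 -0.30384892] [ 0.69823733 -0.08826587]
```

View pics/t_h.png

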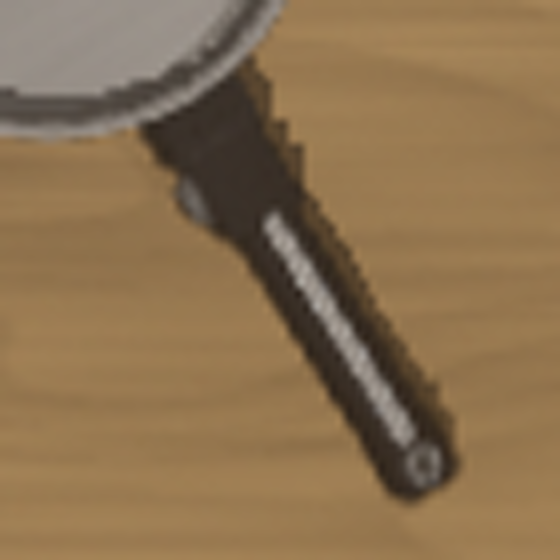

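View pics/s_h.png

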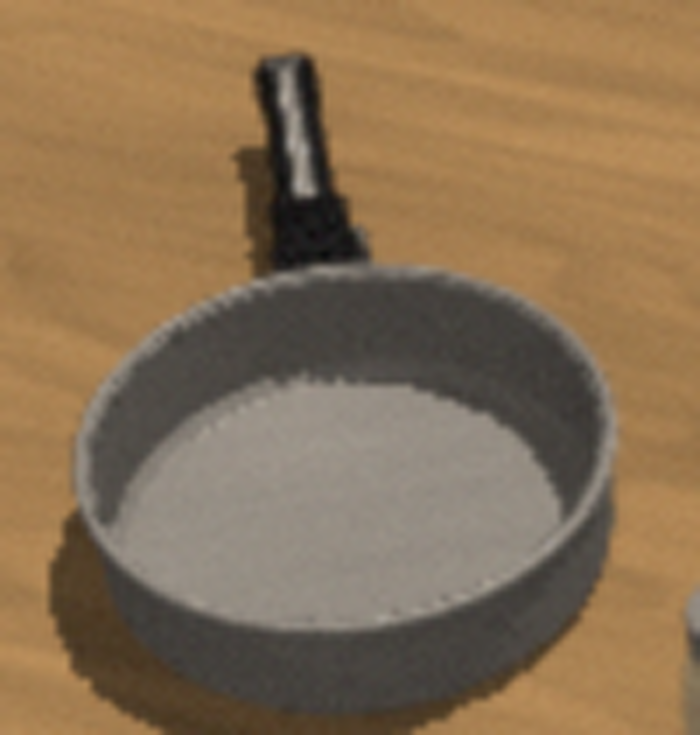

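```bash
python3 - <<'E'
from h import *
from scipy.optimize import least_squares
t=pickle.load(open("top0.pkl","rb"));s=pickle.load(open("scene0.pkl","rb"))
a=w(t,390+270/8-.44,220+218/8-.44,plane=.057);b=w(t,390+425/8-.44,220+465/8-.44,plane=.053)
d=a-b;print("top stripe",a,b,np.degrees(np.arctan2(d[1],d[0])), np.hypot(*d[:2]))
bt=w(t,390+192/8-.44,220+200/8-.44,plane=.045);print("button",bt)
a2=w(s,205+307/7-.43,110+193/7-.43,plane=.057);b2=w(s,205+287/7-.43,110+65/7-.43,plane=.053)
d=a2-b2;print("scene stripe",a2,b2,np.degrees(np.arctan2(d[1],d[0])))
b2=w(s,205+362/7-.43,110+243/7-.43,plane=.042);print("button scene",b2)
C=cloud(s);m=(C[...,2]>.05)&(C[...,2]<.07);m[:150]=0;m[205:]=0;m[:,:212]=0;m[:,298:]=0
P=C[m][:,:2]
f=least_squares(lambda p:np.hypot(P[:,0]-p[0],P[:,1]-p[1])-p[2],[.6,-.2,.1],loss="soft_l1",f_scale=.003);print("scene pan",f.x,len(P))
# rim ellipse from scene image pixels read off (outer rim): left,right,top,bottom
for sn,pts in ((s,[(78,470),(618,440),(345,268),(330,632),(170,318),(545,315)]),):
    Q=np.array([w(sn,205+x/7-.43,110+y/7-.43,plane=.06)[:2] for x,y in pts])
    print(least_squares(lambda p:np.hypot(Q[:,0]-p[0],Q[:,1]-p[1])-p[2],[.6,-.2,.1]))if 0 else print(least_squares(lambda p:np.hypot(Q[:,0]-p[0],Q[:,1]-p[1])-p[2],[.6,-.2,.1]).x)
crop(t,355,440,160,240,7,"pics/t_pan.png")
crop(t,235,300,165,245,7,"pics/t_mat.png")
E
```

```text
top stripe [ 0.45463705 -0.28304779  0.057     ] [ 0.36074874 -0.34163835  0.053     ] 31.966030529847515 0.11067009014576039
button [ 0.46153235 -0.25537422  0.045     ]
scene stripe [ 0.44907821 -0.2833941   0.057     ] [ 0.36075559 -0.33732131  0.053     ] 31.407020847697968
button scene [ 0.45631619 -0.25524556  0.042     ]
scene pan [ 0.59100248 -0.19581997  0.10370139] 634
[ 0.58899857 -0.19663532  0.10707157]
```

View pics/t_pan.png

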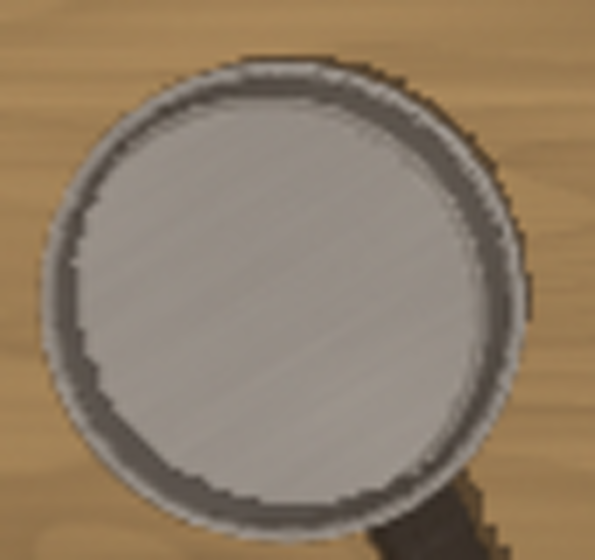

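View pics/t_mat.png

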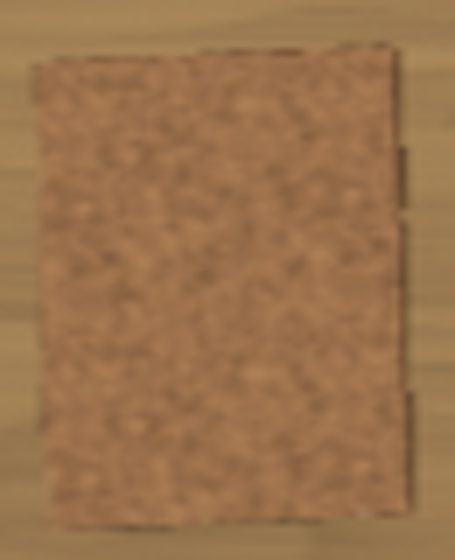

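```bash
cat >> h.py <<'E'
def delta(target,yaw,cur,cyaw):
    y=np.radians(cyaw);c,s_=np.cos(y),np.sin(y);R=np.array([[c,s_,0],[s_,-c,0],[0,0,-1]])  # cols = tool axes (symmetric)
    return (R.T@(np.array(target)-np.array(cur))).round(4),round((cyaw-yaw+180)%360-180,2)
E
python3 - <<'E'
from h import *
t=pickle.load(open("top0.pkl","rb"));s=pickle.load(open("scene0.pkl","rb"))
print("pan top c",w(t,355+284/7-.43,160+300/7-.43,plane=.06))
co=[w(t,235+x/7-.43,165+y/7-.43,plane=.01) for x,y in[(37,62),(397,45),(410,513),(52,526)]]
co=np.array(co);print(co.round(4),co.mean(0))
for i in range(4):print(np.hypot(*(co[i]-co[i-1])[:2]))
cs=np.array([w(s,x,y,plane=.01) for x,y in[(374,188),(432,197),(421,257),(360,246)]]);print("scene mat",cs.mean(0),cs.round(3).tolist())
for n,T,sn in(("t",t,t),("s",s,s)):
    C=cloud(T)
    for lo,hi in((.02,.12),(.14,.26)):
        m=(C[...,2]>lo)&(C[...,2]<hi)&(C[...,0]>.4)&(C[...,0]<.8)&(C[...,1]>.28)&(C[...,1]<.52)
        P=C[m];print(n,lo,len(P),P.min(0).round(3),P.max(0).round(3)) if len(P) else 0
print(delta([.45,.2,.292],-19.76,[.228,.635,.292],-19.76))
E
```

```text
pan top c [ 0.59157187 -0.19744678  0.06      ]
[[0.6907 0.3037 0.01  ]
 [0.6993 0.1337 0.01  ]
 [0.4806 0.124  0.01  ]
 [0.4732 0.2899 0.01  ]] [0.58597359 0.21283367 0.01      ]
0.21795850498584296
0.17016842389416847
0.21886546725002576
0.1660134447046854
scene mat [0.58706108 0.2171505  0.01      ] [[0.489, 0.131, 0.01], [0.47, 0.295, 0.01], [0.686, 0.297, 0.01], [0.703, 0.145, 0.01]]
t 0.02 650 [0.577 0.419 0.02 ] [0.666 0.512 0.12 ]
t 0.14 432 [0.562 0.405 0.14 ] [0.68  0.51  0.227]
s 0.02 1614 [0.575 0.422 0.02 ] [0.667 0.509 0.12 ]
s 0.14 1035 [0.56  0.406 0.141] [0.68  0.512 0.225]
(array([0.356 , 0.3343, 0.    ]), 0.0)
```

>>> play_rows([
  [100,0.02,0.018,0,0],
  [100,0.055,0.05,0,0],
  [100,0.09,0.085,0,0],
  [100,0.125,0.118,0,0],
  [100,0.16,0.15,0,0],
  [100,0.195,0.185,0,0],
  [100,0.23,0.218,0,0],
  [100,0.265,0.25,0,0],
  [100,0.295,0.28,0,0],
  [100,0.31,0.295,0,0],
])

```text
clock: 1.1
tool_pos: [0.4207, 0.2499, 0.2921]
orientation: [180.0, 0.0, -19.9]
force: [0.6, 0.9, 0.4]
opening: 0.0877
```

```bash
python3 - <<'E'
from h import *
from plant import get_obs
o=get_obs();print(o["tool_pos"],o["orientation"],o["qvel"])
print(delta([.445,-.10,.292],31.7,[.4204,.2525,.292],-19.76))
E
```

```text
[0.42068457 0.24992956 0.29211541] [ 1.79979442e+02  1.29960047e-02 -1.98603866e+01] [-2.16650675e+01 -1.82465789e+00 -1.78929755e+00 -6.12852907e-03
  5.88213473e-01  2.12374539e+01]
(array([0.1423, 0.3234, 0.    ]), -51.46)
```

>>> play_rows([
  [100,0.007,0.016,0,-2.5],
  [100,0.022,0.05,0,-8],
  [100,0.038,0.087,0,-14],
  [100,0.056,0.127,0,-20.5],
  [100,0.074,0.168,0,-27],
  [100,0.092,0.209,0,-33.5],
  [100,0.11,0.25,0,-40],
  [100,0.126,0.286,0,-45.5],
  [100,0.138,0.313,0,-50],
  [100,0.142,0.323,0,-51.5],
])

```text
clock: 2.1
tool_pos: [0.4442, -0.1015, 0.2919]
orientation: [-180.0, 0.0, 31.8]
force: [-0.3, 0.9, -0.9]
opening: 0.0878
```

```bash
python3 - <<'E'
from h import *
from plant import get_obs
o=get_obs();print(o["tool_pos"],o["orientation"],o["qvel"],o["joint_pos"])
print(delta([.469,-.273,.20],31.7,[.445,-.10,.292],31.7))
E
```

```text
[ 0.44423952 -0.10145292  0.29185054] [-1.79986435e+02  4.47351778e-02  3.17706404e+01] [-12.73001419   2.64698234   2.52832182  -0.35128564   0.13570604
  24.41571062] [ 1.20296958e+01 -6.19220344e-01 -2.56404188e+01  2.58425113e-03
 -6.50254894e+01  1.09739847e+02]
(array([-0.0705,  0.1598,  0.092 ]), 0.0)
```

>>> play_rows([
  [100,-0.006,0.014,0.005,0],
  [100,-0.018,0.04,0.02,0],
  [100,-0.032,0.073,0.04,0],
  [100,-0.046,0.105,0.06,0],
  [100,-0.058,0.132,0.077,0],
  [100,-0.067,0.152,0.089,0],
  [100,-0.0705,0.16,0.092,0],
  [100,-0.0705,0.16,0.092,0],
  [100,-0.0705,0.16,0.092,0],
])

```text
clock: 3.0
tool_pos: [0.4689, -0.2719, 0.2005]
orientation: [180.0, -0.0, 31.7]
force: [0.4, 1.3, -0.4]
opening: 0.0876
```

```bash
python3 - <<'E'
from h import *
from plant import get_obs,snapshot
o=get_obs();print(o["tool_pos"],o["orientation"],o["qvel"].round(2),o["force"])
for n in("scene","top"):
    s=snapshot(n);pickle.dump(s,open(n+"1.pkl","wb"))
    crop(s,*((190,310,60,215,5) if n=="scene" else (350,470,150,300,4)),f"pics/{n}1.png")
E
```

```text
[ 0.46893124 -0.27192784  0.20052719] [ 1.79993180e+02 -9.34901353e-03  3.17351830e+01] [ 0.85 -0.85 -0.08  0.03  0.04  0.1 ] [ 0.35018722  1.34908547 -0.44838351]
```

View pics/scene1.png

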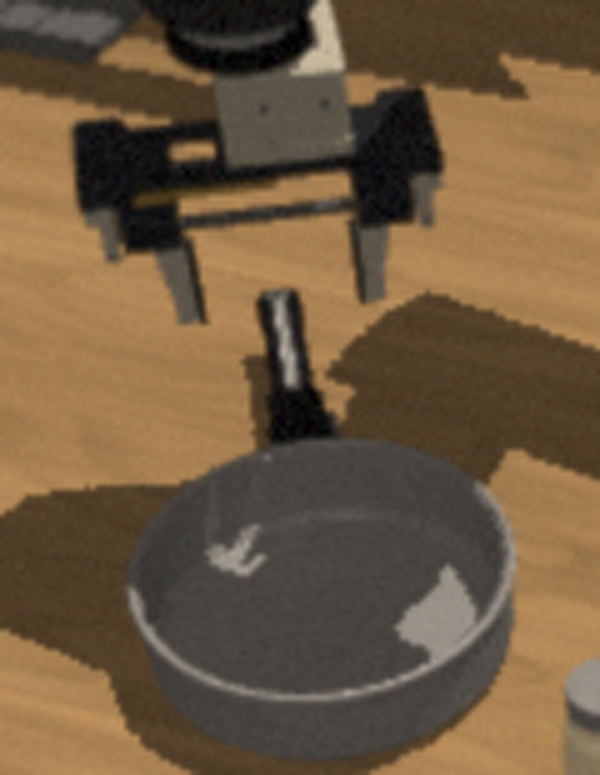

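View pics/top1.png

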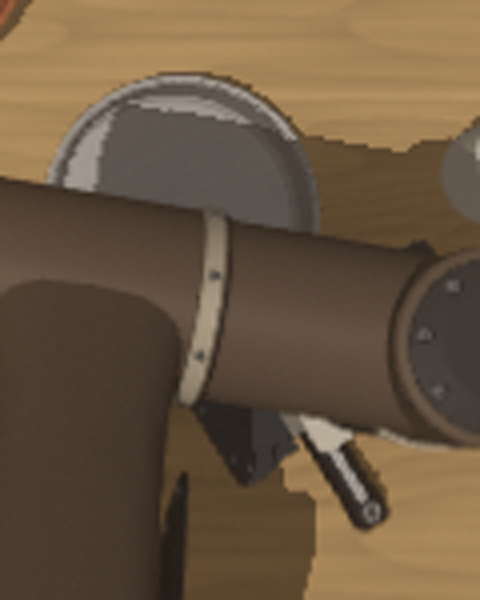

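```bash
python3 - <<'E'
from h import *
s=pickle.load(open("scene1.pkl","rb"))
c=np.array([.4689,-.2725]);y=np.radians(31.73);X=np.array([np.cos(y),np.sin(y)]);Y=np.array([np.sin(y),-np.cos(y)])
P=[];
for yy in(-.065,-.044,.044,.065):
    for xx in(-.0095,.0095): P.append([*(c+xx*X+yy*Y),.1345])
q=pr(s,np.array(P));print(((q+.4-[190,60])*5).round(0))
E
```

```text
[[389. 283.]
 [393. 301.]
 [353. 287.]
 [357. 306.]
 [201. 305.]
 [203. 324.]
 [164. 310.]
 [166. 329.]]
```

In the scene view the fingertips, at crop (206,322) and (362,302), lie within 1 px of where the robot pose puts them. They straddle the handle head, so I go down.

>>> play_rows([
  [100,0,0,0.008,0],
  [100,0,0,0.025,0],
  [100,0,0,0.045,0],
  [100,0,0,0.065,0],
  [100,0,0,0.085,0],
  [100,0,0,0.1,0],
  [100,0,0,0.108,0],
  [100,0,0,0.111,0],
  [100,0,0,0.111,0],
  [100,0,0,0.111,0],
])

```text
clock: 4.1
tool_pos: [0.4694, -0.2723, 0.0899]
orientation: [179.9, -0.0, 31.8]
force: [0.2, -0.9, 0.1]
opening: 0.0879
```

```bash
python3 - <<'E'
from h import *
from plant import get_obs,snapshot
o=get_obs();print(o["tool_pos"],o["orientation"],o["force"])
s=snapshot("scene");pickle.dump(s,open("scene2.pkl","wb"))
crop(s,200,310,80,215,6,"pics/scene2.png")
E
```

```text
[ 0.46939334 -0.27231849  0.08986991] [ 1.79947953e+02 -4.85839970e-02  3.17647142e+01] [ 0.1726507  -0.86430787  0.0524301 ]
```

View pics/scene2.png

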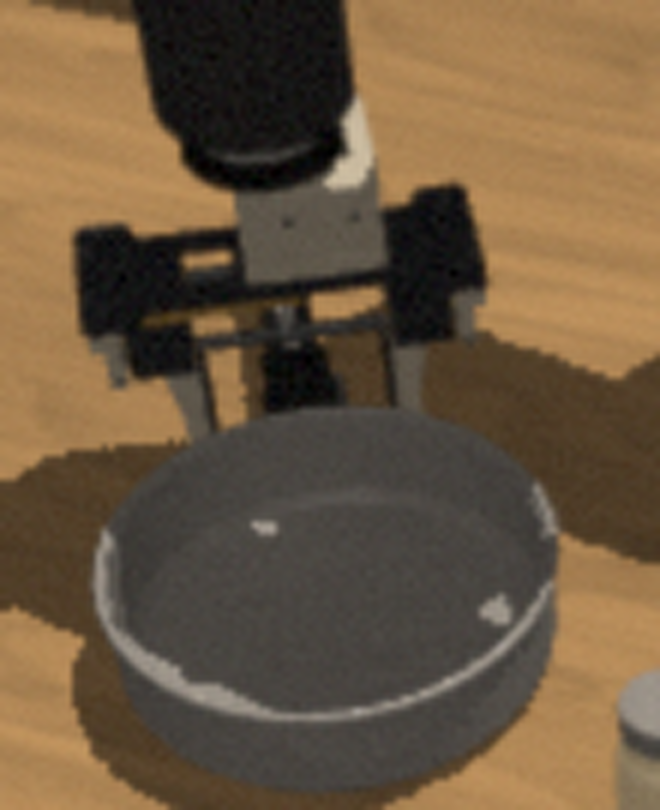

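The head sits midway between the fingers: finger inner edges at about x=213 and 385, head from 263 to 340. I now close on the button.

>>> play_rows([
  [80,0,0,0,0],
  [65,0,0,0,0],
  [55,0,0,0,0],
  [48,0,0,0,0],
  [42,0,0,0,0],
  [36,0,0,0,0],
  [20,0,0,0,0],
  [0,0,0,0,0],
  [0,0,0,0,0],
  [0,0,0,0,0],
])

```text
clock: 5.15
tool_pos: [0.4687, -0.2725, 0.0891]
orientation: [-180.0, 0.0, 31.7]
force: [-0.8, -2.3, -0.4]
opening: 0.0338
```

```bash
python3 - <<'E'
from h import *
from plant import get_obs,snapshot
o=get_obs();print(o["tool_pos"],o["orientation"],o["force"],o["moment"],o["opening"])
E
```

```text
[ 0.46872623 -0.27245979  0.08909885] [-1.79992778e+02  1.88693510e-02  3.17367038e+01] [-0.78114181 -2.30134889 -0.35304635] [-0.89865668  0.3641248  -0.04218911] 0.033763384939306175
```

The opening is 33.8 mm, which is the 34 mm head with the button flush. I draw up slowly.

>>> play_rows([
  [0,0,0,-0.001,0],
  [0,0,0,-0.003,0],
  [0,0,0,-0.005,0],
  [0,0,0,-0.008,0],
  [0,0,0,-0.011,0],
  [0,0,0,-0.014,0],
])

```text
clock: 5.75
tool_pos: [0.4686, -0.2723, 0.1034]
orientation: [-180.0, 0.0, 31.7]
force: [-1.7, -1.7, -3.0]
opening: 0.034
```

```bash
python3 - <<'E'
from h import *
from plant import get_obs,snapshot
o=get_obs();print(o["tool_pos"],o["orientation"],o["force"],o["moment"],o["opening"])
s=snapshot("scene");pickle.dump(s,open("scene3.pkl","wb"))
crop(s,200,310,80,215,6,"pics/scene3.png")
E
```

```text
[ 0.46860182 -0.27226524  0.10342384] [-1.79980956e+02  1.74940188e-02  3.17407932e+01] [-1.65236541 -1.70903299 -3.02263787] [-0.78484152  0.58506642 -0.08731723] 0.03397384201053298
```

View pics/scene3.png

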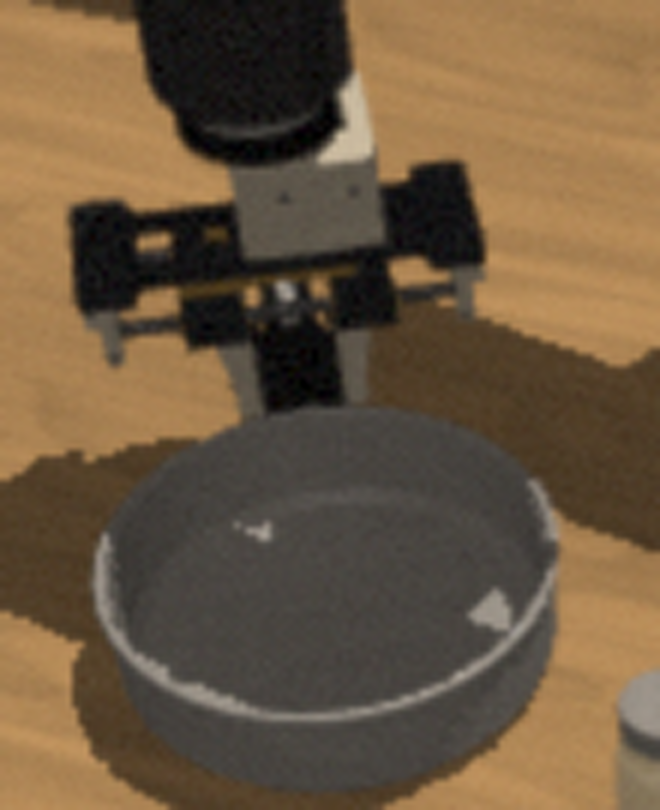

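The handle is rising and the pan has stayed put, its rim still at the same pixels. Only about 3 N of load. I continue up.

>>> play_rows([
  [0,0,0,-0.004,0],
  [0,0,0,-0.009,0],
  [0,0,0,-0.014,0],
  [0,0,0,-0.019,0],
  [0,0,0,-0.025,0],
  [0,0,0,-0.031,0],
  [0,0,0,-0.037,0],
  [0,0,0,-0.042,0],
  [0,0,0,-0.045,0],
  [0,0,0,-0.046,0],
])

```text
clock: 6.8
tool_pos: [0.4691, -0.2723, 0.1496]
orientation: [180.0, -0.0, 31.7]
force: [0.5, 0.3, -2.5]
opening: 0.0339
```

```bash
python3 - <<'E'
from h import *
from plant import get_obs,snapshot
o=get_obs();print(o["tool_pos"],o["orientation"],o["force"],o["moment"],o["opening"])
s=snapshot("scene");pickle.dump(s,open("scene4.pkl","wb"))
crop(s,200,310,80,215,6,"pics/scene4.png")
E
```

```text
[ 0.46910402 -0.27232673  0.14962103] [ 1.79972622e+02 -3.02114673e-02  3.17491529e+01] [ 0.51071771  0.31273579 -2.4889658 ] [-0.03079022 -0.10217006 -0.03683594] 0.033865975008177486
```

View pics/scene4.png

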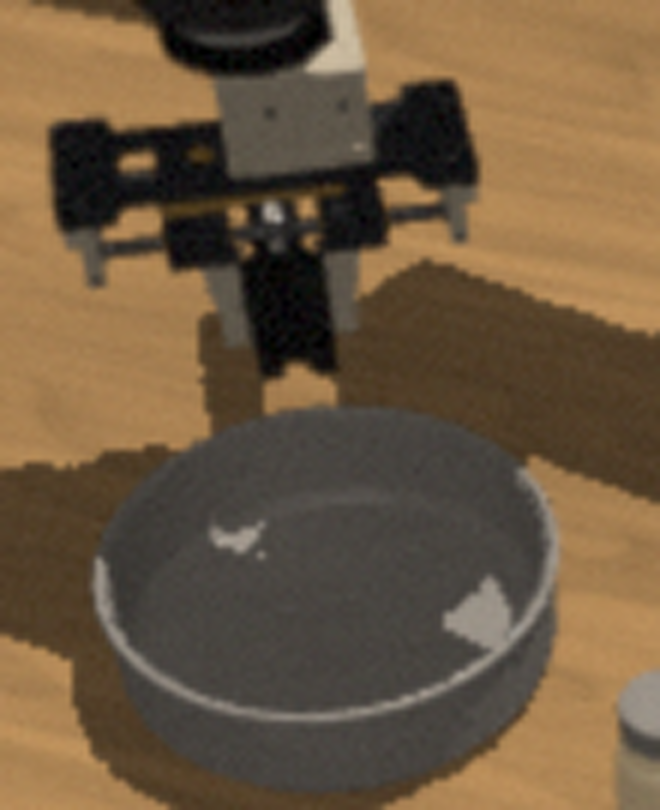

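>>> play_rows([
  [0,0,0,-0.006,0],
  [0,0,0,-0.02,0],
  [0,0,0,-0.038,0],
  [0,0,0,-0.058,0],
  [0,0,0,-0.08,0],
  [0,0,0,-0.102,0],
  [0,0,0,-0.122,0],
  [0,0,0,-0.134,0],
  [0,0,0,-0.14,0],
  [0,0,0,-0.14,0],
])

```text
clock: 7.85
tool_pos: [0.469, -0.2723, 0.2894]
orientation: [180.0, -0.0, 31.7]
force: [0.2, 0.4, -2.8]
opening: 0.0338
```

```bash
python3 - <<'E'
from h import *
from plant import get_obs,snapshot
o=get_obs();print(o["tool_pos"],o["orientation"],o["force"],o["moment"],o["opening"])
s=snapshot("scene");pickle.dump(s,open("scene5.pkl","wb"))
crop(s,180,320,20,180,5,"pics/scene5.png")
print(delta([.6395,.217,.289],3,[.469,-.273,.289],31.7))
E
```

```text
[ 0.46896742 -0.27232143  0.2894464 ] [ 1.79977745e+02 -3.02778345e-02  3.17412095e+01] [ 0.16958488  0.36943486 -2.78307517] [-0.04749678 -0.09342347  0.0032228 ] 0.03381296070106227
(array([ 0.4025, -0.3273,  0.    ]), 28.7)
```

View pics/scene5.png

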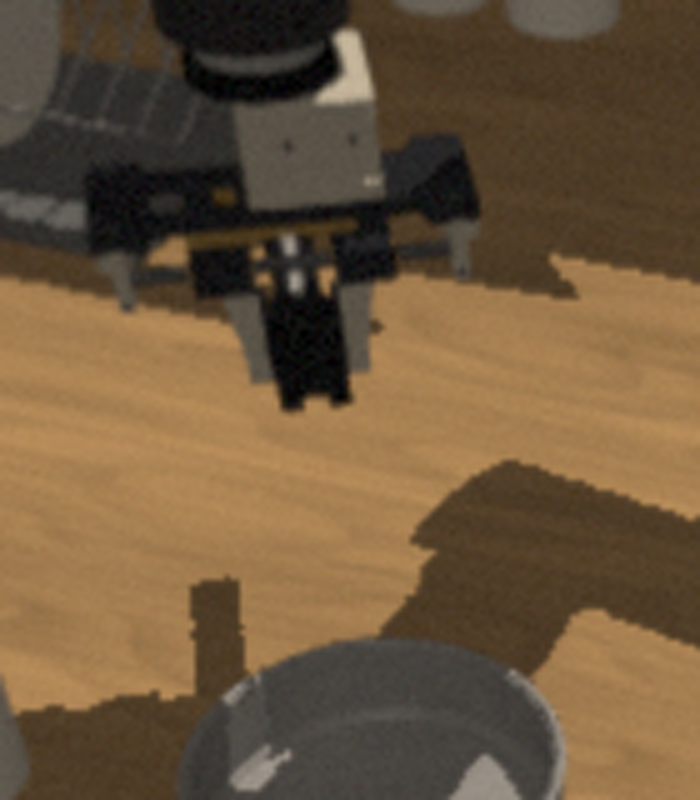

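>>> play_rows([
  [0,0.008,-0.0065,0,0.6],
  [0,0.024,-0.02,0,1.7],
  [0,0.046,-0.038,0,3.3],
  [0,0.07,-0.057,0,5],
  [0,0.095,-0.077,0,6.7],
  [0,0.12,-0.098,0,8.6],
  [0,0.145,-0.118,0,10.3],
  [0,0.168,-0.137,0,12],
  [0,0.19,-0.154,0,13.5],
  [0,0.21,-0.17,0,15],
])

```text
clock: 8.9
tool_pos: [0.5579, -0.016, 0.2877]
orientation: [-180.0, 0.1, 16.7]
force: [-0.1, 0.3, -1.5]
opening: 0.0338
```

```bash
python3 - <<'E'
from h import *
y=np.radians(31.7);p=np.array([.469,-.273])+.21*np.array([np.cos(y),np.sin(y)])-.17*np.array([np.sin(y),-np.cos(y)])
print(p,delta([.6395,.217,.289],3,[*p,.289],16.7))
E
```

```text
[ 0.55834015 -0.01801306] (array([ 0.1453, -0.2018,  0.    ]), 13.7)
```

>>> play_rows([
  [0,0.014,-0.02,0,1.4],
  [0,0.033,-0.046,0,3.1],
  [0,0.053,-0.073,0,5],
  [0,0.073,-0.101,0,6.9],
  [0,0.093,-0.129,0,8.8],
  [0,0.112,-0.155,0,10.5],
  [0,0.128,-0.178,0,12],
  [0,0.14,-0.194,0,13.2],
  [0,0.145,-0.202,0,13.7],
  [0,0.145,-0.202,0,13.7],
])

```text
clock: 9.9
tool_pos: [0.6385, 0.2187, 0.2873]
orientation: [179.9, 0.1, 3.1]
force: [-0.2, -1.2, -1.7]
opening: 0.0343
```

```bash
python3 - <<'E'
from h import *
from plant import get_obs,snapshot
o=get_obs();print(o["tool_pos"],o["orientation"],o["force"],o["moment"],o["opening"])
s=snapshot("scene");pickle.dump(s,open("scene6.pkl","wb"))
crop(s,290,510,40,290,3,"pics/scene6.png")
E
```

```text
[0.63847723 0.21872631 0.28731296] [1.79932298e+02 1.31683083e-01 3.10295162e+00] [-0.20169629 -1.23815926 -1.69157779] [-0.13732609  0.00986783 -0.00382995] 0.03429686346175987
```

View pics/scene6.png

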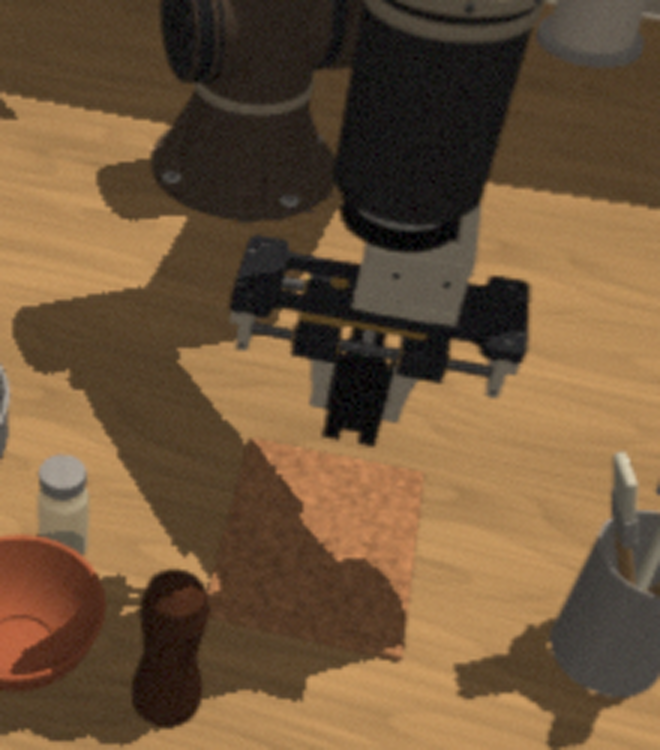

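The handle is held level over the mat, head at crop (355,410), all clear. I go down.

>>> play_rows([
  [0,0,0,0.01,0],
  [0,0,0,0.03,0],
  [0,0,0,0.055,0],
  [0,0,0,0.08,0],
  [0,0,0,0.105,0],
  [0,0,0,0.13,0],
  [0,0,0,0.155,0],
  [0,0,0,0.178,0],
  [0,0,0,0.193,0],
  [0,0,0,0.2,0],
])

```text
clock: 10.95
tool_pos: [0.6379, 0.2167, 0.0874]
orientation: [179.9, 0.1, 3.0]
force: [0.2, 0.1, -2.4]
opening: 0.034
```

>>> play_rows([
  [0,0,0,0.001,0],
  [0,0,0,0.002,0],
  [0,0,0,0.002,0],
  [0,0,0,0.002,0],
])

```text
clock: 11.35
tool_pos: [0.6391, 0.2182, 0.0882]
orientation: [-180.0, -0.1, 3.1]
force: [-0.0, -0.3, -2.2]
opening: 0.0341
```

```bash
python3 - <<'E'
from h import *
from plant import get_obs,snapshot
o=get_obs();print(o["tool_pos"],o["orientation"],o["force"],o["moment"],o["opening"])
s=snapshot("scene");pickle.dump(s,open("scene7.pkl","wb"))
crop(s,330,470,120,270,5,"pics/scene7.png")
E
```

```text
[0.63911812 0.2182176  0.08819988] [-1.79954108e+02 -8.33872478e-02  3.05202371e+00] [-0.0166164  -0.25907402 -2.23469732] [-0.02294473 -0.08401397  0.01931089] 0.03406040844351712
```

View pics/scene7.png

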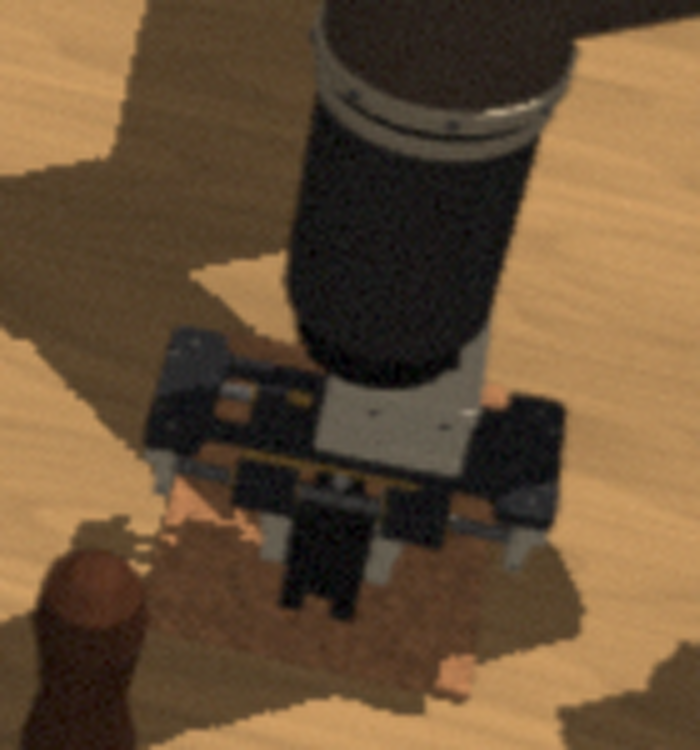

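>>> play_rows([
  [0,0,0,0.002,0],
  [0,0,0,0.004,0],
  [0,0,0,0.006,0],
  [0,0,0,0.007,0],
  [0,0,0,0.008,0],
  [0,0,0,0.008,0],
])

```text
clock: 12.0
tool_pos: [0.6387, 0.2179, 0.079]
orientation: [180.0, 0.0, 3.0]
force: [0.5, -0.1, -2.5]
opening: 0.0337
```

>>> play_rows([
  [0,0,0,0.0005,0],
  [0,0,0,0.001,0],
  [0,0,0,0.001,0],
])

```text
clock: 12.3
tool_pos: [0.6388, 0.218, 0.0788]
orientation: [-180.0, -0.0, 3.1]
force: [-2.0, -0.1, 4.1]
opening: 0.0337
```

>>> play_rows([
  [0,0,0,0.0005,0],
  [0,0,0,0.001,0],
  [0,0,0,0.001,0],
])

```text
clock: 12.6
tool_pos: [0.6388, 0.2179, 0.0787]
orientation: [-180.0, -0.0, 3.1]
force: [-4.8, -1.7, 11.4]
opening: 0.0338
```

It touched down (force reversed to +11 N). I ease up a little and open.

>>> play_rows([
  [0,0,0,-0.001,0],
  [0,0,0,-0.001,0],
  [39,0,0,-0.001,0],
  [42,0,0,-0.001,0],
  [46,0,0,-0.001,0],
  [52,0,0,-0.001,0],
  [62,0,0,-0.001,0],
  [75,0,0,-0.001,0],
  [90,0,0,-0.001,0],
  [100,0,0,-0.001,0],
])

```text
clock: 13.6
tool_pos: [0.6386, 0.2177, 0.0779]
orientation: [180.0, 0.0, 3.0]
force: [0.6, -0.4, 0.8]
opening: 0.072
```

```bash
python3 - <<'E'
from h import *
from plant import get_obs,snapshot
o=get_obs();print(o["tool_pos"],o["orientation"],o["force"],o["moment"],o["opening"])
s=snapshot("scene");pickle.dump(s,open("scene8.pkl","wb"))
crop(s,330,470,120,270,5,"pics/scene8.png")
E
```

```text
[0.63862472 0.21771975 0.07793844] [1.79982780e+02 2.15698985e-02 3.03700463e+00] [ 0.58434458 -0.40982691  0.77323749] [-0.0985132   0.04896646  0.02263212] 0.0720274483147912
```

View pics/scene8.png

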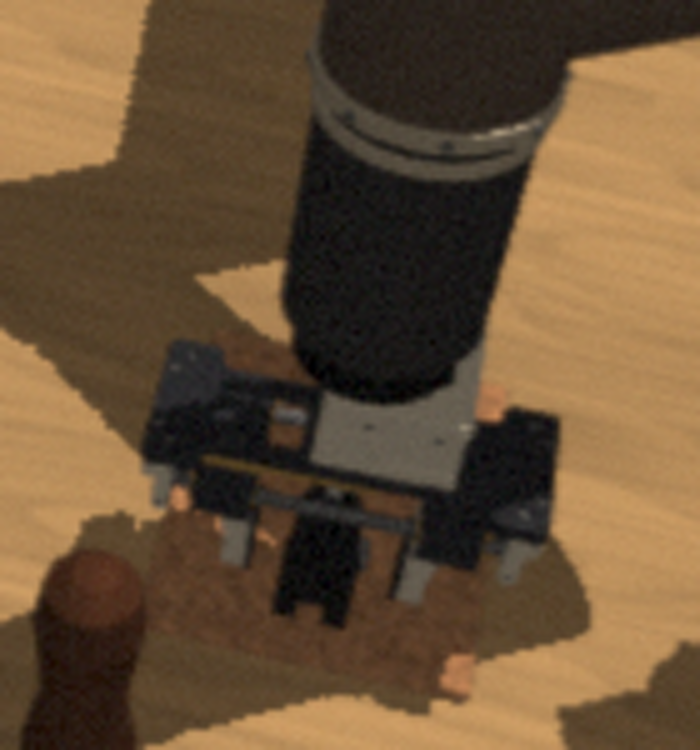

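The fingers are clear on both sides (left at x=235, right at 410, head 280–355). I raise straight up and then look from the top after moving aside.

>>> play_rows([
  [100,0,0,0,0],
  [100,0,0,-0.005,0],
  [100,0,0,-0.02,0],
  [100,0,0,-0.045,0],
  [100,0,0,-0.075,0],
  [100,0,0,-0.11,0],
  [100,0,0,-0.145,0],
  [100,0,0,-0.18,0],
  [100,0,0,-0.205,0],
  [100,0,0,-0.21,0],
])

```text
clock: 14.65
tool_pos: [0.6399, 0.2183, 0.2942]
orientation: [-179.8, -0.4, 3.1]
force: [-0.6, 1.2, 0.6]
opening: 0.0876
```

>>> play_rows([
  [100,-0.01,0.02,0,0],
  [100,-0.03,0.05,0,0],
  [100,-0.05,0.09,0,0],
  [100,-0.07,0.13,0,0],
  [100,-0.09,0.17,0,0],
  [100,-0.11,0.2,0,0],
  [100,-0.12,0.225,0,0],
  [100,-0.12,0.24,0,0],
  [100,-0.12,0.24,0,0],
])

```text
clock: 15.55
tool_pos: [0.5315, -0.0295, 0.2889]
orientation: [-180.0, -0.1, 2.9]
force: [0.5, 0.4, -0.5]
opening: 0.0873
```

```bash
python3 - <<'E'
from h import *
from plant import get_obs,snapshot
o=get_obs();print(o["tool_pos"],o["force"],o["opening"])
for n in("scene","top"):
    s=snapshot(n);pickle.dump(s,open(n+"9.pkl","wb"));cv2.imwrite(f"pics/{n}9.png",s["frame"][:,:,::-1])
crop(s,235,305,165,245,7,"pics/top9c.png")
E
```

```text
[ 0.53153688 -0.02950738  0.28887504] [ 0.46041758  0.4115272  -0.50767469] 0.08728635204561162
```

View pics/scene9.png

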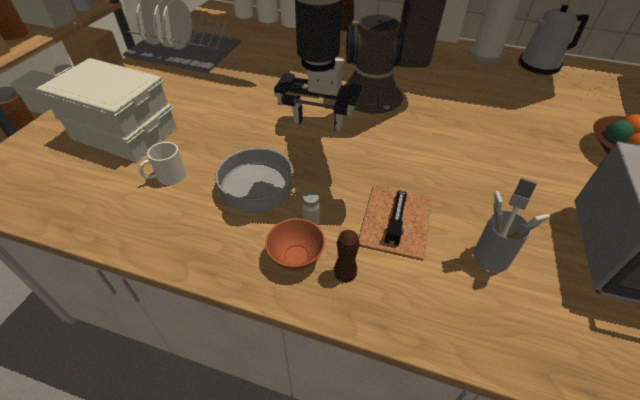

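View pics/top9.png

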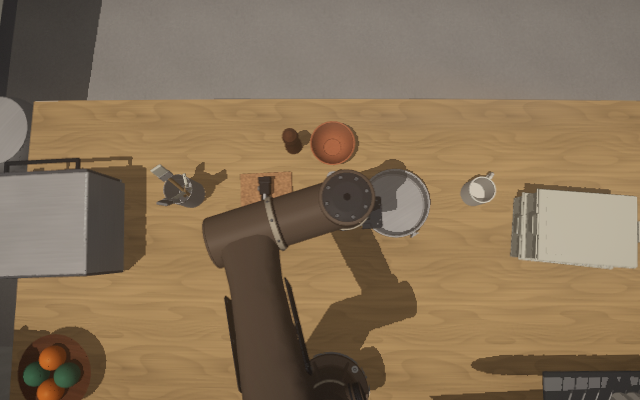

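View pics/top9c.png

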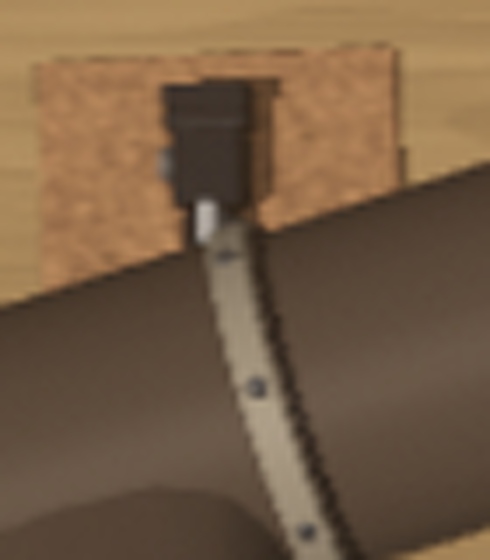

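Both views show the handle lying on the mat (scene (398,217), top (265,188)) with the button sprung out. The pan, jar, bowl, mill, mug and brushes are at their original pixels. One numeric check.

```bash
python3 - <<'E'
from h import *
from plant import get_obs
s=pickle.load(open("scene9.pkl","rb"));s0=pickle.load(open("scene0.pkl","rb"))
C=cloud(s);m=(C[...,2]>.02)&(C[...,2]<.08)&(C[...,0]>.45)&(C[...,0]<.72)&(C[...,1]>.12)&(C[...,1]<.31)
P=C[m];print(len(P),P.min(0).round(3),P.max(0).round(3),((P.min(0)+P.max(0))/2).round(3))
for x in np.arange(.5,.7,.03):
    q=P[abs(P[:,0]-x)<.012]
    if len(q):print(round(x,2),np.percentile(q[:,2],90).round(4),q[:,1].mean().round(4))
d=np.abs(s["frame"].astype(int)-s0["frame"]).sum(2)
for n,(a,b,c,e) in dict(mug=(138,188,140,185),jar=(300,322,190,222),bowl=(265,325,220,270),mill=(334,360,228,284),brush=(475,548,180,270),pan=(214,296,150,212)).items():
    r=cv2.phaseCorrelate(s0["frame"][c:e,a:b].mean(2),s["frame"][c:e,a:b].mean(2));print(n,np.round(r[0],2),round(r[1],2))
print(get_obs()["qvel"].round(2))
E
```

```text
634 [0.497 0.196 0.02 ] [0.676 0.24  0.055] [0.587 0.218 0.038]
0.5 0.0381 0.2109
0.53 0.0419 0.2103
0.56 0.0445 0.2129
0.59 0.0466 0.2139
0.62 0.0495 0.2156
0.65 0.0518 0.2185
0.68 0.0517 0.2175
mug [-0.06  0.47] 1.0
jar [0.31 0.22] 0.67
bowl [ 0.01 -0.04] 0.89
mill [0.49 0.07] 1.03
brush [ 0.77 -0.1 ] 0.68
pan [-0.22  0.02] 0.59
[ 1.    0.37  0.06  0.02 -0.03 -0.17]
```

>>> play_rows([
  [100,0,0,0,0],
  [100,0,0,0,0],
  [100,0,0,0,0],
])

```text
clock: 15.95
tool_pos: [0.5318, -0.0275, 0.2879]
orientation: [180.0, 0.0, 3.1]
force: [0.5, 0.1, -0.3]
opening: 0.0876
```

```bash
python3 -c "
from plant import close_job;print(close_job())"
```

```text
the job is handed in; nothing more can be done
None
```

The handle is off the pan and lying on the cork mat. I handed the job in at about 16 s; the hand-in gave no verdict.

- **Release:** I gripped the head across the button. The jaws read 33.8 mm on the 34 mm head, so the button was flush. I drew the handle straight up 60 mm, and the pan did not visibly move.
- **Set-down:** I lowered the handle until it touched the mat; the force rose to 11 N, so I eased off before opening. I then backed the gripper straight up and moved it aside.
- **Handle at the end:** In the camera views its centre is about (0.587, 0.218), within 5 mm of the mat's centre at about (0.587, 0.215). It tilts about 0.09 rad, because the free end rests lower than the head, against a limit of 0.2. Its top is 38–52 mm above the counter, so I estimate its centre at about 30 mm.
- **Other things:** The pan, jar, bowl, mug, mill and brushes are within 1 pixel of where they started. The jar, brushes and pan matches were less certain because of changed shadows.

No check failed. The two cameras disagreed by up to about 5 mm, so I allowed for that using the gripper's known position.

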